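# Swap the microscope lenses and pack the lamp house

### The arm

A 7-joint arm with a two-finger parallel gripper is mounted at the origin on the work surface. World frame = base frame: x ahead of the robot, y to its left, z up, the work surface at z = 0. Lengths are in mm, angles in rad, forces in N, time in s.
With the tool pointing down it reaches from about 425 to 875 mm from the base axis. Payload 8.4 kg.
Tool frame: the origin (TCP) lies on the centre line of the jaws, within the pads' length; the fingertips stand arm.tip_extent ahead of it and the grasp point (between the pads) lies 5 mm behind it (arm.tip_extent is the distance from the TCP to the fingertips, in mm); z points along the fingers, y is the direction in which the jaws open and shut (so a half turn about z gives the same grasp; the last joint's range is limited). The gripper opens to 87 mm and grips with 3 to 60 N. Pads are 19 mm wide; open, the fingers measure 117 mm over their backs; the gripper's body (75 mm by 190 mm) begins 51 mm behind the grasp point.
Start: joints at [-1.307, 0.333, 0.04, 1.465, -0.013, 1.343, -0.059], TCP at [230.68, 607.66, 236.546] pointing down, gripper open.
Joint ranges: [-2.58, 2.58], [-0.38, 2.09], [-1.3, 1.39], [0.25, 2.4], [-1.5, 4.64], [0.08, 2.09], [-2.65, 2.65]. Speed limits (rad/s): [2.22, 2.22, 2.79, 2.79, 3.14, 3.14, 3.14].

### API

Orientations are given as a rotation vector (axis times angle).
In Python, from rig import arm gives the robot as it stands.
- The arm moves only by the tool play_rows, never from a script. Its argument "motion" is a list of rows, each a list of 5 numbers: the opening, from 0 (shut) to 1 (fully open), then the shift along the tool's x, y, z as a fraction of full scale, then the turn about the tool's z as a fraction of full scale. A call has 1 to 12 rows; each row is the pose to reach, as a shift and turn from the pose measured when the call began, along the tool's axes at that moment; what a row does not reach only later rows make up. Full scale, the value 1, is 0.12 m for a shift and pi/2 rad for a turn. A row lasts 1/8 s, in which the tool goes at most 62.5 mm and 10.7 degrees, less where a joint would pass 70% of its speed; a pose out of reach is approached as far as the arm can. A call with a number of a shift or a turn outside -1 to 1 is refused whole. A call with a gripper value outside its range is refused whole. The fingers move at their own pace and stop on an object; "squeeze" is the grip in N (left out, the last holds). Time passes only in rows, so rows that repeat a pose let the fingers close. It gives the time, the measured TCP pose, the force and the opening at its end, in the units of the state.
- arm.observe(): the state, without advancing time (a new reading comes with each control period).
- arm.capture(name): name is "scene" or "side" or "wrist"; returns a dict with "frame" (384x512x3 uint8, red, green, blue), "K" (3x3 intrinsics, pixels), "rvec" (rotation vector, rad) and "tvec" (3), from world to camera coordinates, as OpenCV has them. Camera axes: x right, y down, z forward; pixel columns grow to the right and rows downward; lengths in mm; the calibration is good to about 2 mm. A picture is of the moment at which its call begins. There is no depth.
- arm.sign_off(): hands the job in, once; it reports no verdict.
The state is a dict: "t": time; "joints": joint angles; "qvel": joint speeds; "tau": joint torques, N m; "tcp_pos": TCP position; "eef_rot": TCP orientation; "force": force on the tool from outside, world axes, zero at the start; "torque": the same for the moment, N m; "opening": opening from 0.0 (shut) to 1.0 (fully open).
Only numpy, scipy, OpenCV 4.12 (cv2) and the standard library are available. Lean on these libraries where they do the work, as an engineer would, in place of code of your own. Each camera call takes 0.05 s, during which the arm holds its last target. There are 200 camera calls.

### The job

The microscope's spare parts are being stowed, but the eyepiece and the objective stand in each other's cups: swap them, parking one on the round rubber mat on the way, so that the eyepiece ends up standing upright in the square cup and the objective standing upright in the round cup; set the lenses down gently, never dropping them or tipping them over. Also fill the gap in the lamp-house cradle with the two grey packing blocks that together fill it snugly, upright, side by side along it and fully down on its floor, and leave the third block standing on the bench away from the cradle.

Things in the scene. Friction and masses are not known exactly. Their poses are not given: they have to be found in the camera images.
- eyepiece: Microscope eyepiece, standing on its wide end: black eyecup and body 42 mm across up to 32 mm high (the lower 14 mm 42 mm, then 40 mm), above it a bare aluminium barrel 30 mm in diameter up to 62 mm high. Grip it round the barrel from above. Origin: centre of its underside, z up. 0.08 to 0.15 kg. Starts in the round cup.
- objective: Microscope objective, a bright steel cylinder 30 mm in diameter up to 46 mm high, then a cone to a 14 mm nose, 62 mm high in all, standing nose up, with a thin brass band near the top of the cylinder. Grip it round the cylinder from above. Origin: centre of its underside, z up. 0.1 to 0.2 kg. Starts in the square cup.
- square_cup: Shallow white square cup, fixed to the bench: 68 x 68 mm outside, 60 x 60 mm inside, floor 4 mm above the bench, rim 12 mm above the bench. Home of the eyepiece. Origin: centre of its underside, on the bench; x and y along its sides.
- round_cup: Shallow white round cup, fixed to the bench: 68 mm outside diameter, 60 mm inside, floor 4 mm above the bench, rim 12 mm above the bench. Home of the objective. Origin: centre of its underside, on the bench.
- mat: Flat round black rubber mat, 84 mm in diameter, 4 mm thick, fixed to the bench and empty at the start: the free spot. Origin: centre of its underside, on the bench. The two cups and the mat change places from start to start.
- block24: Narrow grey packing block, 56 mm long (its x), 24 mm wide (its y), 44 mm high, lower edges rounded by 3 mm; stands loose on the bench. Origin: centre of its underside. About 50 g. The three blocks change places from start to start.
- block34: Middle grey packing block, 56 mm long (its x), 34 mm wide (its y), 44 mm high, else as the narrow one. About 75 g.
- block42: Wide grey packing block, 56 mm long (its x), 42 mm wide (its y), 44 mm high, else as the narrow one. About 90 g.
- cradle: Fixed lamp-house cradle: a base strip 44 mm deep (x), floor 4 mm above the bench, with a black finned lamp house (55 mm high) at +y, to y = +130 mm, and an end stop at -y, to -46 mm. Between them the gap, y = -35.5 to +35.5 mm, open above and at both x ends; above 24 mm its sides flare out by 8 mm to lips 36 mm high. Blocks lengthwise along x stand out 6 mm at each x end. Origin: mid-gap, on the bench.
Things that resemble listed ones, but are neither listed nor needed, are in the scene too. Leave any turquoise or white look-alike of the mat alone.

How it is judged:
By the outcome, as a careful person would: the job done as asked, in the order asked, and still so for the second after the job is handed in, with the robot touching nothing.
It also fails if it takes over 144 s, if anything falls off the work surface, if the arm or the gripper's body presses on something with over 40 N, if the wrist force passes 120 N, or if a joint passes its speed limit or range.

## Working session

There is one attempt and no reset: what is moved stays moved. The work goes in short steps, Python scripts to look and compute and a tool call to move; the robot and the scene stay as the last step left them, time stands still between calls to the robot, and variables do not carry over. Pictures are saved under pics/ and viewed, about 12 in all and at most 16, crops included, and the job is handed in when it is done.

Besides the shell and the picture viewer there is one more tool, called after "Request:" as name(argument=value, ...), one argument or row to a line, values as JSON. play_rows: Moves the arm, as the interface text tells. Its arguments: {"type":"object","properties":{"motion":{"type":"array","items":{"type":"array","items":{"type":"number","minimum":-1,"maximum":1}}},"squeeze":{"type":"number"}},"required":["motion"]}

```bash
mkdir -p pics; ls
cat > h.py <<'E'
import numpy as np, cv2, sys
from rig import arm
def snap(cam,fn=None):
    c=arm.capture(cam)
    np.savez(f'{cam}.npz',**c)
    if fn: cv2.imwrite('pics/'+fn,c['frame'][:,:,::-1])
    return c
def load(cam): return dict(np.load(f'{cam}.npz'))
def px2w(c,uv,z):
    """pixel(s) -> world xy on plane z"""
    R=cv2.Rodrigues(c['rvec'])[0]; t=np.ravel(c['tvec']); C=-R.T@t
    uv=np.atleast_2d(np.array(uv,float)); d=(R.T@np.linalg.inv(c['K'])@np.c_[uv,np.ones(len(uv))].T).T
    return (C+d*((z-C[2])/d[:,2])[:,None])[:,:2]
def w2px(c,P): return cv2.projectPoints(np.atleast_2d(np.array(P,float)),c['rvec'],c['tvec'],c['K'],None)[0][:,0]
def crop(c,x0,y0,x1,y1,s,fn): cv2.imwrite('pics/'+fn,cv2.resize(c['frame'][y0:y1,x0:x1,::-1],None,fx=s,fy=s,interpolation=cv2.INTER_CUBIC))
def move(x,y,z,yaw=None):
    """print tool-frame shift fractions to reach target TCP; yaw = world angle of jaw axis y (rad)"""
    s=arm.observe(); R=cv2.Rodrigues(np.array(s['eef_rot'],float))[0]
    d=R.T@(np.array([x,y,z])-s['tcp_pos'])/120
    out=d.round(4).tolist()
    if yaw is not None:
        a=np.arctan2(R[1,1],R[0,1]); da=(yaw-a+np.pi/2)%np.pi-np.pi/2
        out.append(round(-da/(np.pi/2),4))
    print('target',out,'tcp',np.round(s['tcp_pos'],1))
E
python3 - <<'E'
from h import *
for n in ['scene','side','wrist']:
    c=snap(n,n+'0.png')
    R=cv2.Rodrigues(c['rvec'])[0]; print(n,(-R.T@np.ravel(c['tvec'])).round(),R[2].round(2),c['K'][0,0])
print(arm.observe(), arm.tip_extent)
a=[cv2.imread('pics/%s0.png'%n) for n in ['scene','side','wrist']]
E
```

```text
pics
scene [1316.  403.  760.] [-0.67 -0.37 -0.64] 424.1506196604022
side [ 510. -738.  908.] [ 0.04  0.65 -0.76] 405.2528253469102
wrist [161. 633. 385.] [ 0.25 -0.1  -0.96] 311.61238587710926
{'t': 0.15, 'joints': array([-1.30723823,  0.33374986,  0.0398653 ,  1.4660574 , -0.01339233,
        1.34326995, -0.05851942]), 'qvel': array([ 3.72238419e-04, -1.71038331e-03,  1.11028143e-03, -6.31038975e-04,
        3.02378737e-04, -2.54658333e-03, -2.79811080e-05]), 'tau': array([ 3.04930996e-03, -6.56842518e+01,  1.33711126e+00, -4.04107189e+01,
       -5.98173263e-02,  4.18381719e-02,  7.40046744e-05]), 'tcp_pos': array([230.55265061, 607.38045971, 235.86789014]), 'eef_rot': array([-5.66712330e-01, -3.08991578e+00,  1.90241120e-03]), 'force': array([-0.2011868 ,  0.32263989,  0.33792187]), 'torque': array([ 0.03893377, -0.00638189,  0.01338008]), 'opening': 1.0038073362482902} 14.0
```

View pics/scene0.png

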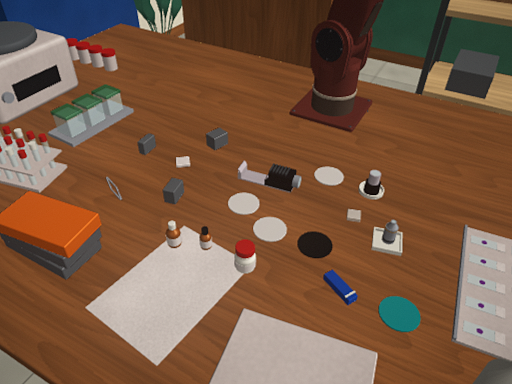

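View pics/side0.png

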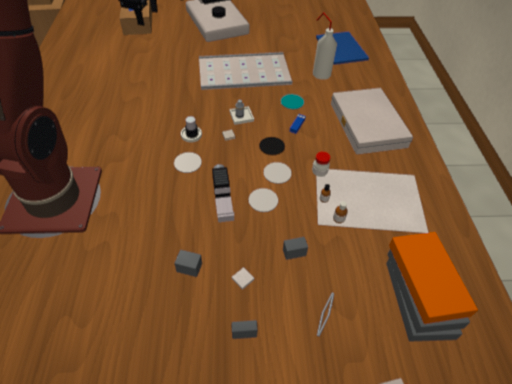

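The scene view shows the eyepiece in the round cup (372,185), the objective in the square cup (388,236), the black mat at (315,245), the cradle at (268,177), and blocks at (147,144), (217,139) and (174,190). The mat look-alikes are turquoise (400,313) and white (329,176), (243,203), (270,229); black (315,245) is the match. I'll use enlarged crops to confirm and measure.

Run:
```python
from h import *
c=load('scene'); s=load('side')
crop(c,230,150,420,270,4,'a.png')
crop(s,165,85,320,225,4,'b.png')
a=c['frame'][125:205,130:235,::-1]; b=s['frame'][230:345,165,::-1]
A=cv2.resize(c['frame'][125:210,130:240,::-1],None,fx=5,fy=5,interpolation=cv2.INTER_CUBIC)
cv2.imwrite('pics/c.png',A)
crop(s,165,230,320,345,5,'d.png')
print('mat',px2w(c,(315,245),4),px2w(s,(272,146),4))
print('blocks',px2w(c,[(147,152),(217,147),(174,198)],0),px2w(s,[(244,334),(187,268),(295,253)],0))
```

```text
mat [[641.23490578 205.50839638]] [[637.52205334 198.88070202]]
blocks [[ 540.87160596 -392.80858106]
 [ 410.41735189 -222.04860673]
 [ 670.05991431 -191.31181421]] [[ 528.78216888 -400.76260188]
 [ 391.32769639 -230.35782394]
 [ 667.32534729 -194.91951238]]
```

View pics/a.png

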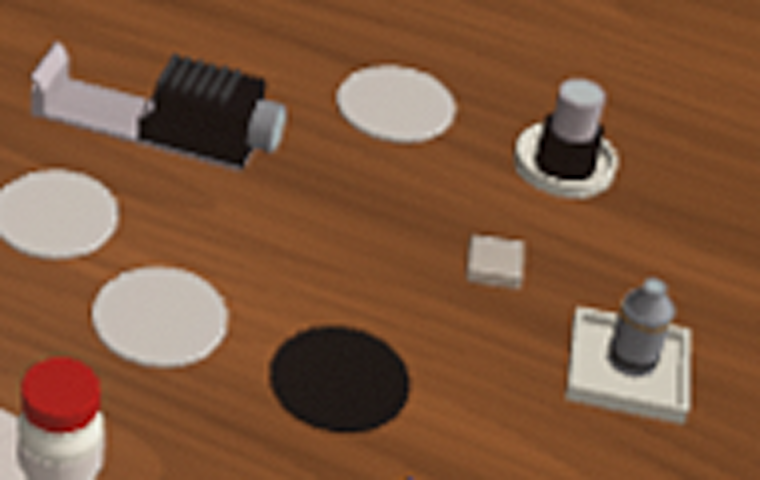

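View pics/b.png

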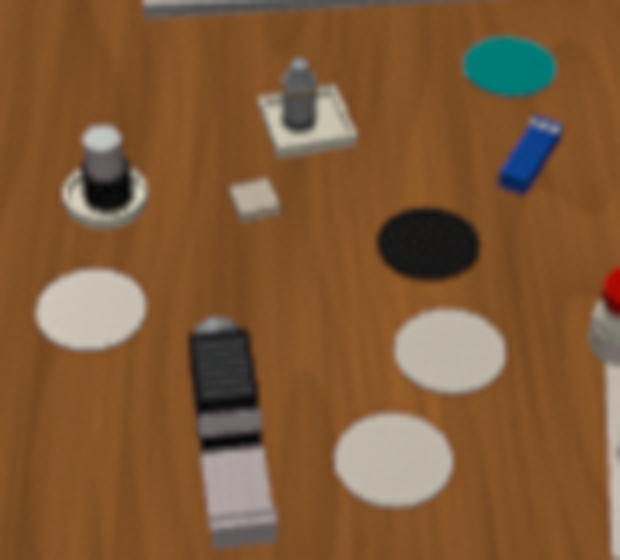

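View pics/d.png

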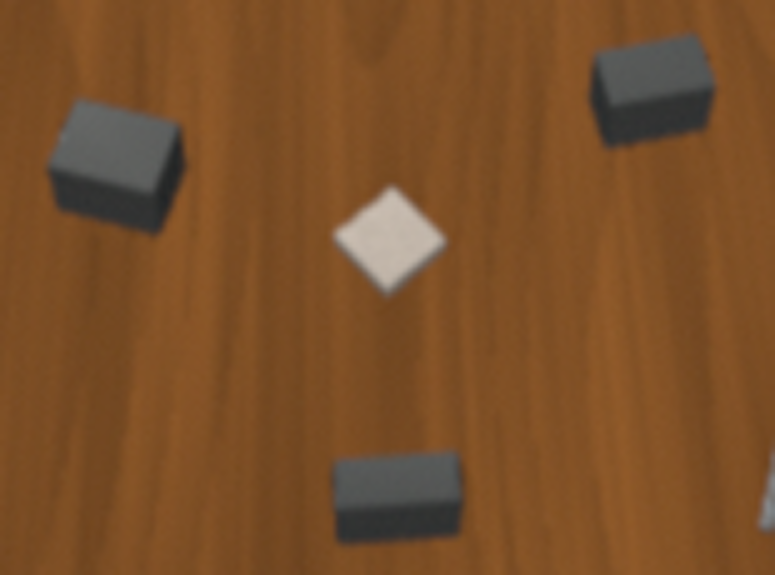

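Run:
```python
from h import *
c=load('scene'); s=load('side')
A=lambda p:np.array(p,float)/4+[230,150]; B=lambda p:np.array(p,float)/4+[165,85]; D=lambda p:np.array(p,float)/5+[165,230]
p=lambda n,*a:print(n,*[x.round(1).tolist() for x in a])
p('eye top',px2w(c,A([(580,93)]),66),px2w(s,B([(102,139)]),66))
p('rcup',px2w(c,A([(566,154)]),12),px2w(s,B([(105,189)]),12))
p('obj',px2w(c,A([(655,285)]),66),px2w(s,B([(299,65)]),66))
q1=px2w(c,A([(577,310),(692,327),(688,408),(569,392)]),12);q2=px2w(s,B([(258,97),(340,87),(355,132),(276,145)]),12)
p('sq',q1.mean(0),q2.mean(0));p('',q1,q2)
p('mat',px2w(c,A([(340,378)]),4),px2w(s,B([(428,243)]),4))
for n,q in [('L',[(77,100),(180,123),(155,190),(50,168)]),('R',[(592,52),(697,35),(713,88),(608,103)]),('Bt',[(335,463),(460,455),(460,500),(335,512)])]:
    w=px2w(s,D(q),44); e=np.roll(w,-1,0)-w
    p(n,w.mean(0),np.hypot(*e.T),np.degrees(np.arctan2(e[:,1],e[:,0])))
w=px2w(s,B([(202,452),(265,447),(272,515),(210,520)]),4);p('cr floor',w,w.mean(0))
p('lamp top',px2w(s,B([(190,335),(248,330),(257,395),(198,405)]),55))
p('stop top',px2w(s,B([(210,522),(272,515)]),36))
```

```text
eye top [[380.7, 260.8]] [[380.0, 258.9]]
rcup [[379.1, 261.4]] [[377.4, 260.5]]
obj [[536.4, 352.4]] [[537.9, 349.7]]
sq [545.0, 352.7] [545.1, 351.1]
 [[521.7, 312.3], [500.7, 377.9], [567.5, 392.3], [590.0, 328.2]] [[503.1, 375.8], [574.6, 388.2], [584.8, 327.9], [517.7, 312.4]]
mat [[639.8, 204.9]] [[637.6, 200.0]]
L [398.3, -230.4] [53.1, 37.9, 52.5, 39.0] [-15.8, -106.1, 165.3, 74.7]
R [664.0, -194.9] [55.0, 31.7, 53.7, 30.3] [9.1, -82.8, -172.4, 99.7]
Bt [529.5, -400.8] [54.6, 19.8, 53.9, 21.5] [1.9, -93.0, -176.3, 89.3]
cr floor [[459.7, -10.4], [504.7, -6.9], [508.8, -67.5], [466.1, -70.7]] [484.8, -38.9]
lamp top [[452.5, 56.3], [494.0, 60.2], [500.0, -1.6], [459.3, -9.8]]
stop top [[467.6, -96.0], [508.9, -91.3]]
```

Run:
```python
from h import *
s=arm.observe();R=cv2.Rodrigues(np.array(s['eef_rot']))[0];print(R.round(3))
move(537,351,160,0); move(537,351,160,np.pi/2)
# rcup-obj yaw candidates
```

```text
[[-0.935  0.355 -0.   ]
 [ 0.355  0.935 -0.001]
 [-0.    -0.001 -1.   ]]
target [-3.1457, -1.0904, 0.6338, np.float64(0.769)] tcp [230.6 607.4 235.9]
target [-3.1457, -1.0904, 0.6338, np.float64(-0.231)] tcp [230.6 607.4 235.9]
```

Request:
play_rows(
  motion=[
    [1,-0.3,-0.1,0.04,0],
    [1,-0.6,-0.2,0.08,0],
    [1,-0.9,-0.31,0.12,0],
    [1,-0.9,-0.31,0.12,0],
  ],
)

```text
t: 0.65
tcp_pos: [321.7, 531.3, 221.0]
eef_rot: [0.575, 3.087, -0.005]
force: [0.2, 0.6, -0.9]
opening: 0.999
```

Request:
play_rows(
  motion=[
    [1,-0.3,-0.1,0.04,0],
    [1,-0.6,-0.2,0.08,0],
    [1,-0.9,-0.31,0.12,0],
    [1,-0.9,-0.31,0.12,0],
  ],
)

```text
t: 1.15
tcp_pos: [411.4, 455.3, 206.5]
eef_rot: [0.582, 3.085, -0.007]
force: [-0.5, 0.1, -0.2]
opening: 0.998
```

Request:
play_rows(
  motion=[
    [1,-0.4,-0.15,0.1,-0.06],
    [1,-0.8,-0.3,0.2,-0.12],
    [1,-0.9,-0.31,0.25,-0.18],
    [1,-0.9,-0.31,0.3,-0.231],
    [1,-0.9,-0.31,0.3,-0.231],
  ],
)

```text
t: 1.78
tcp_pos: [497.3, 382.2, 170.4]
eef_rot: [-0.015, -3.141, 0.007]
force: [1.0, -0.0, 0.1]
opening: 0.997
```

Run:
```python
from h import *
move(537,351,160,np.pi/2)
c=snap('wrist','w1.png'); print(w2px(c,[[537,351,66],[545,352,12],[379,260,66]]).round())
```

```text
target [-0.3328, -0.2565, 0.0874, np.float64(-0.006)] tcp [497.3 382.2 170.4]
[[217. 242.]
 [224. 228.]
 [ 88.  48.]]
```

View pics/w1.png

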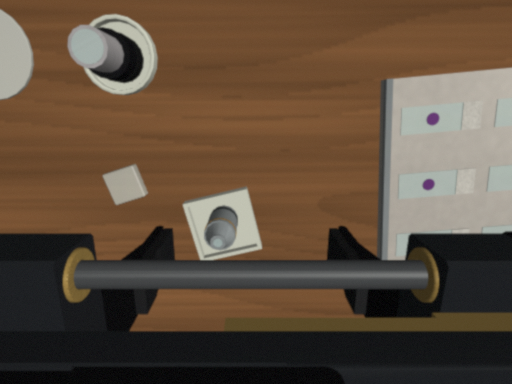

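The wrist view agrees: the objective nose is at (216,243) against a predicted (217,242), and the eyepiece top is at (88,48), as predicted. Now the grasp.

Run:
```python
from h import *
c=load('wrist')
print(px2w(c,[(216,243)],66),px2w(c,[(224,224),(119.5,55)],12),px2w(c,[(88,48)],66))
move(537,351,110,np.pi/2)
```

```text
[[538.00285615 349.83879505]] [[540.75253667 352.10069159]
 [375.73928574 262.03325076]] [[379.04091569 260.20481674]]
target [-0.3315, -0.2548, 0.5077, np.float64(-0.0067)] tcp [497.5 382.3 170.8]
```

Request:
play_rows(
  motion=[
    [1,-0.15,-0.12,0.1,0],
    [1,-0.3,-0.23,0.3,-0.005],
    [1,-0.335,-0.26,0.45,-0.007],
    [1,-0.335,-0.26,0.51,-0.007],
    [1,-0.335,-0.26,0.51,-0.007],
  ],
)

```text
t: 2.45
tcp_pos: [536.3, 351.5, 109.5]
eef_rot: [0.003, -3.141, 0.007]
force: [0.1, -0.4, 0.2]
opening: 1.003
```

Request:
play_rows(
  motion=[
    [1,0,0,0.15,0],
    [1,0,0,0.3,0],
    [1,0,0,0.45,0],
    [1,0,0,0.55,0],
    [1,0,0,0.61,0],
    [1,0,0,0.61,0],
  ],
)

```text
t: 3.2
tcp_pos: [536.1, 351.0, 35.8]
eef_rot: [0.002, -3.14, 0.007]
force: [0.8, 0.8, 0.6]
opening: 1.0
```

Request:
play_rows(
  motion=[
    [0.6,0,0,0,0],
    [0.5,0,0,0,0],
    [0.45,0,0,0,0],
    [0.4,0,0,0,0],
    [0.35,0,0,0,0],
    [0.3,0,0,0,0],
    [0.2,0,0,0,0],
    [0.2,0,0,0,0],
    [0.2,0,0,0,0],
    [0.2,0,0,0,0],
  ],
  squeeze=20,
)

```text
t: 4.45
tcp_pos: [536.1, 351.1, 35.8]
eef_rot: [0.002, -3.14, 0.007]
force: [0.5, 1.1, -0.8]
opening: 0.337
```

Request:
play_rows(
  motion=[
    [0.2,0,0,-0.06,0],
    [0.2,0,0,-0.18,0],
    [0.2,0,0,-0.32,0],
    [0.2,0,-0.05,-0.42,0],
    [0.2,-0.06,-0.15,-0.5,0],
    [0.2,-0.16,-0.27,-0.5,0],
    [0.2,-0.26,-0.39,-0.5,0],
    [0.2,-0.36,-0.5,-0.5,0],
    [0.2,-0.44,-0.58,-0.5,0],
    [0.2,-0.48,-0.63,-0.5,0],
    [0.2,-0.5,-0.65,-0.5,0],
    [0.2,-0.5,-0.65,-0.5,0],
  ],
)

```text
t: 5.95
tcp_pos: [596.2, 273.8, 96.1]
eef_rot: [0.003, -3.14, 0.007]
force: [-0.3, 0.8, -1.9]
opening: 0.341
```

Run:
```python
from h import *
move(638.5,202.5,95.8,np.pi/2)
c=snap('wrist','w2.png'); print(w2px(c,[[638.5,202.5,4]]).round())
```

```text
target [-0.3517, -0.5947, 0.0044, np.float64(0.0012)] tcp [596.2 273.8  96.1]
[[168. 250.]]
```

View pics/w2.png

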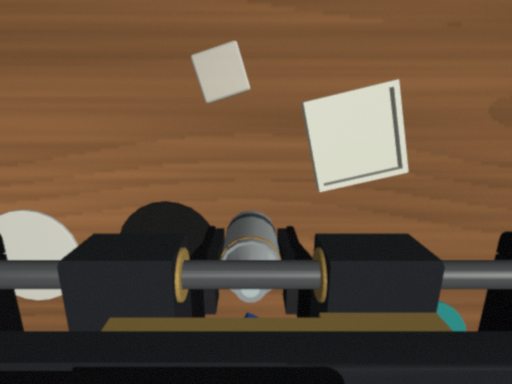

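The objective is held between the jaws at about (250,250). The mat arc is at (167,201), which puts its centre near (167,249) against a predicted (168,250).

Request:
play_rows(
  motion=[
    [0.2,-0.04,-0.08,0,0],
    [0.2,-0.12,-0.2,0,0],
    [0.2,-0.2,-0.33,0,0],
    [0.2,-0.28,-0.46,0,0],
    [0.2,-0.33,-0.55,0,0],
    [0.2,-0.352,-0.59,0,0],
    [0.2,-0.352,-0.595,0.1,0],
    [0.2,-0.352,-0.595,0.25,0],
    [0.2,-0.352,-0.595,0.38,0],
    [0.2,-0.352,-0.595,0.45,0],
    [0.2,-0.352,-0.595,0.48,0],
    [0.2,-0.352,-0.595,0.48,0],
  ],
)

```text
t: 7.5
tcp_pos: [638.3, 202.6, 38.7]
eef_rot: [0.004, -3.14, 0.007]
force: [-0.6, -1.1, -0.1]
opening: 0.338
```

Run:
```python
from h import *
c=load('wrist'); q=px2w(c,[(303,102),(398,80),(408,170),(319,191)],12); print(q,q.mean(0))
move(638.5,202.5,35.8,np.pi/2); print(arm.observe()['force'])
```

```text
[[517.89153184 309.96974828]
 [502.95401505 376.01528742]
 [567.15413105 391.86455438]
 [583.84545926 325.45569942]] [542.9612843  350.82632238]
target [-0.0013, -0.001, 0.0246, np.float64(0.0015)] tcp [638.3 202.6  38.7]
[-0.56074504 -1.05558986 -0.06887526]
```

Request:
play_rows(
  motion=[
    [0.2,0,0,0.012,0],
    [0.2,0,0,0.022,0],
    [0.2,0,0,0.025,0],
    [0.2,0,0,0.027,0],
  ],
)

```text
t: 8.0
tcp_pos: [638.4, 202.6, 35.8]
eef_rot: [0.004, -3.14, 0.007]
force: [-1.1, -0.5, 2.5]
opening: 0.338
```

Request:
play_rows(
  motion=[
    [0.4,0,0,0,0],
    [0.5,0,0,0,0],
    [0.7,0,0,0,0],
    [0.7,0,0,0,0],
    [0.7,0,0,-0.1,0],
    [0.7,0,0,-0.3,0],
    [0.7,0,0,-0.5,0],
    [0.7,0,0,-0.7,0],
    [0.7,0,0,-0.8,0],
    [0.7,0,0,-0.8,0],
  ],
)

```text
t: 9.25
tcp_pos: [639.1, 203.2, 132.9]
eef_rot: [-0.004, 3.141, -0.005]
force: [-0.4, -0.4, -0.1]
opening: 0.701
```

Run:
```python
from h import *
move(379.5,260,132,np.pi/2)
c=snap('side','s2.png');crop(c,160,80,320,200,5,'s2c.png')
```

```text
target [2.1622, 0.4785, 0.0047, np.float64(0.0014)] tcp [639.1 203.2 132.9]
```

View pics/s2c.png

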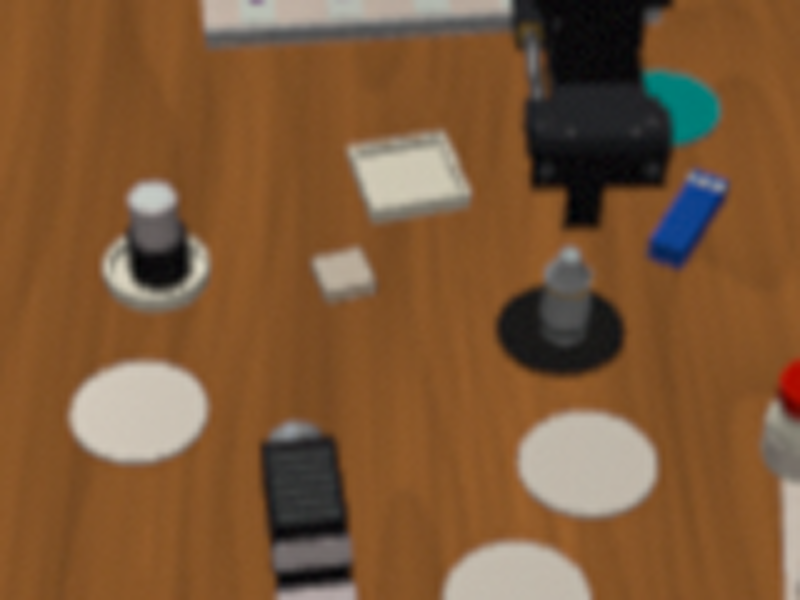

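The objective stands upright on the mat at crop (565,300). Next is the eyepiece.

Request:
play_rows(
  motion=[
    [0.7,0.2,0.05,0,0],
    [0.7,0.5,0.1,0,0],
    [0.7,0.8,0.17,0,0],
    [0.7,1,0.22,0,0],
    [0.7,1,0.22,0,0],
  ],
)

```text
t: 9.93
tcp_pos: [516.4, 229.8, 130.8]
eef_rot: [0.007, -3.139, 0.007]
force: [0.3, -0.7, 0.6]
opening: 0.699
```

Request:
play_rows(
  motion=[
    [0.7,0.3,0.05,0,0],
    [0.7,0.6,0.12,0,0],
    [0.7,0.85,0.18,0,0],
    [0.7,0.95,0.22,0,0],
    [0.7,0.95,0.22,0,0],
  ],
)

```text
t: 10.55
tcp_pos: [402.6, 255.9, 131.0]
eef_rot: [0.008, -3.139, 0.007]
force: [0.8, 0.5, 0.3]
opening: 0.699
```

Run:
```python
from h import *
move(379.5,260,55,np.pi/2)
```

```text
target [0.1904, 0.0382, 0.6334, np.float64(0.0033)] tcp [402.6 255.9 131. ]
```

Request:
play_rows(
  motion=[
    [0.7,0.1,0.02,0,0],
    [0.7,0.19,0.038,0.05,0.003],
    [0.7,0.19,0.038,0.2,0.003],
    [0.7,0.19,0.038,0.4,0.003],
    [0.7,0.19,0.038,0.55,0.003],
    [0.7,0.19,0.038,0.62,0.003],
    [0.7,0.19,0.038,0.633,0.003],
    [0.7,0.19,0.038,0.633,0.003],
  ],
)

```text
t: 11.55
tcp_pos: [379.8, 260.2, 55.5]
eef_rot: [0.0, -3.139, 0.006]
force: [0.0, 0.8, 0.5]
opening: 0.701
```

Request:
play_rows(
  motion=[
    [0.6,0,0,0,0],
    [0.5,0,0,0,0],
    [0.45,0,0,0,0],
    [0.4,0,0,0,0],
    [0.35,0,0,0,0],
    [0.3,0,0,0,0],
    [0.2,0,0,0,0],
    [0.2,0,0,0,0],
    [0.2,0,0,0,0],
  ],
  squeeze=20,
)

```text
t: 12.68
tcp_pos: [379.8, 260.2, 55.5]
eef_rot: [0.001, -3.139, 0.006]
force: [0.1, -0.1, -0.5]
opening: 0.337
```

Run:
```python
from h import *
move(543,351,115,np.pi/2)
```

```text
target [-1.3592, 0.7538, -0.5023, np.float64(0.0003)] tcp [379.8 260.2  55.5]
```

Request:
play_rows(
  motion=[
    [0.2,0,0,-0.06,0],
    [0.2,0,0,-0.18,0],
    [0.2,0,0,-0.32,0],
    [0.2,-0.03,0.02,-0.42,0],
    [0.2,-0.1,0.06,-0.48,0],
    [0.2,-0.2,0.11,-0.5,0],
    [0.2,-0.3,0.17,-0.5,0],
    [0.2,-0.4,0.22,-0.5,0],
    [0.2,-0.46,0.26,-0.5,0],
    [0.2,-0.5,0.28,-0.5,0],
    [0.2,-0.5,0.28,-0.5,0],
  ],
)

```text
t: 14.05
tcp_pos: [440.0, 294.1, 115.0]
eef_rot: [0.001, -3.139, 0.007]
force: [-0.4, -0.1, -1.1]
opening: 0.339
```

Request:
play_rows(
  motion=[
    [0.2,-0.04,0.02,0,0],
    [0.2,-0.12,0.07,0,0],
    [0.2,-0.24,0.13,0,0],
    [0.2,-0.36,0.2,0,0],
    [0.2,-0.48,0.27,0,0],
    [0.2,-0.6,0.33,0,0],
    [0.2,-0.7,0.39,0,0],
    [0.2,-0.78,0.43,0,0],
    [0.2,-0.83,0.46,0,0],
    [0.2,-0.86,0.475,0,0],
    [0.2,-0.86,0.475,0,0],
  ],
)

```text
t: 15.42
tcp_pos: [543.2, 351.1, 114.5]
eef_rot: [0.0, -3.139, 0.007]
force: [-0.3, -0.1, -1.3]
opening: 0.338
```

Run:
```python
from h import *
move(543,351,55.5,np.pi/2); print(arm.observe()['opening'])
```

```text
target [0.0002, 0.0011, 0.4914, np.float64(0.0002)] tcp [543.2 351.1 114.5]
0.3377476464288536
```

Request:
play_rows(
  motion=[
    [0.2,0,0,0.06,0],
    [0.2,0,0,0.16,0],
    [0.2,0,0,0.28,0],
    [0.2,0,0,0.38,0],
    [0.2,0,0,0.44,0],
    [0.2,0,0,0.46,0],
    [0.2,0,0,0.475,0],
    [0.2,0,0,0.485,0],
    [0.2,0,0,0.491,0],
    [0.2,0,0,0.492,0],
  ],
)

```text
t: 16.68
tcp_pos: [543.1, 350.9, 55.6]
eef_rot: [0.0, -3.139, 0.007]
force: [-0.5, 0.1, -0.5]
opening: 0.339
```

Request:
play_rows(
  motion=[
    [0.4,0,0,0,0],
    [0.5,0,0,0,0],
    [0.7,0,0,0,0],
    [0.7,0,0,0,0],
    [0.7,0,0,-0.1,0],
    [0.7,0,0,-0.3,0],
    [0.7,0,0,-0.5,0],
    [0.7,0,0,-0.64,0],
    [0.7,0,0,-0.64,0],
  ],
)

```text
t: 17.8
tcp_pos: [544.1, 351.7, 134.1]
eef_rot: [0.0, -3.141, 0.004]
force: [-0.1, 0.0, -0.5]
opening: 0.696
```

Run:
```python
from h import *
move(638.4,202.6,132,np.pi/2)
c=snap('side');crop(c,160,80,320,200,5,'s3c.png')
```

```text
target [-0.7858, -1.2428, 0.0203, np.float64(0.0002)] tcp [544.1 351.7 134.1]
```

View pics/s3c.png

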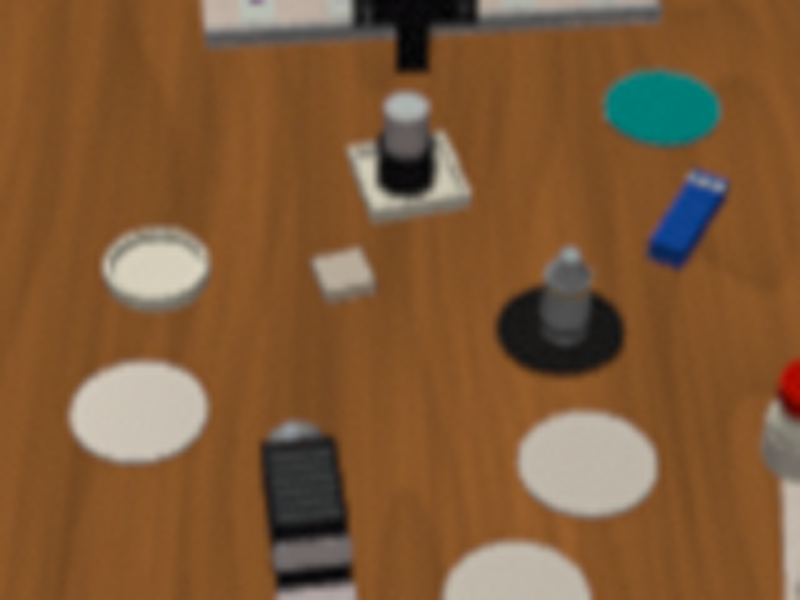

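The eyepiece stands in the square cup at crop (405,150), and the objective is still on the mat. Next, the objective goes to the round cup.

Request:
play_rows(
  motion=[
    [0.7,-0.1,-0.2,0,0],
    [0.7,-0.25,-0.45,0,0],
    [0.7,-0.4,-0.65,0,0],
    [0.7,-0.4,-0.65,0,0],
  ],
)

```text
t: 18.35
tcp_pos: [592.6, 269.8, 131.6]
eef_rot: [-0.007, -3.139, 0.009]
force: [-1.2, -0.4, -1.2]
opening: 0.701
```

Request:
play_rows(
  motion=[
    [0.7,-0.15,-0.2,0,0],
    [0.7,-0.3,-0.45,0,0],
    [0.7,-0.385,-0.592,0,0],
    [0.7,-0.385,-0.592,0,0],
  ],
)

```text
t: 18.85
tcp_pos: [638.6, 197.6, 131.4]
eef_rot: [-0.01, -3.138, 0.01]
force: [0.6, 0.6, 0.6]
opening: 0.702
```

Run:
```python
from h import *
move(638.4,202.6,36,np.pi/2)
```

```text
target [-0.0011, 0.0466, 0.7944, np.float64(-0.0039)] tcp [638.6 197.6 131.4]
```

Request:
play_rows(
  motion=[
    [0.7,0,0.046,0,-0.004],
    [0.7,0,0.046,0.1,-0.004],
    [0.7,0,0.046,0.25,-0.004],
    [0.7,0,0.046,0.45,-0.004],
    [0.7,0,0.046,0.62,-0.004],
    [0.7,0,0.046,0.74,-0.004],
    [0.7,0,0.046,0.79,-0.004],
    [0.7,0,0.046,0.795,-0.004],
    [0.7,0,0.046,0.795,-0.004],
  ],
)

```text
t: 19.98
tcp_pos: [638.8, 202.7, 36.7]
eef_rot: [0.0, -3.139, 0.009]
force: [0.1, -0.1, 0.4]
opening: 0.696
```

Request:
play_rows(
  motion=[
    [0.6,0,0,0,0],
    [0.5,0,0,0,0],
    [0.45,0,0,0,0],
    [0.4,0,0,0,0],
    [0.35,0,0,0,0],
    [0.3,0,0,0,0],
    [0.2,0,0,0,0],
    [0.2,0,0,0,0],
    [0.2,0,0,0,0],
  ],
  squeeze=20,
)

```text
t: 21.1
tcp_pos: [638.8, 202.7, 36.7]
eef_rot: [0.0, -3.139, 0.009]
force: [-0.6, -0.4, -1.2]
opening: 0.342
```

Request:
play_rows(
  motion=[
    [0.2,0,0,-0.06,0],
    [0.2,0,0,-0.18,0],
    [0.2,0,0,-0.32,0],
    [0.2,0.03,0.01,-0.44,0],
    [0.2,0.1,0.02,-0.5,0],
    [0.2,0.2,0.04,-0.55,0],
    [0.2,0.32,0.06,-0.58,0],
    [0.2,0.44,0.1,-0.58,0],
    [0.2,0.55,0.12,-0.58,0],
    [0.2,0.63,0.14,-0.58,0],
    [0.2,0.66,0.15,-0.58,0],
    [0.2,0.66,0.15,-0.58,0],
  ],
)

```text
t: 22.6
tcp_pos: [559.8, 221.1, 106.4]
eef_rot: [0.0, -3.139, 0.009]
force: [-0.2, 0.5, -1.5]
opening: 0.34
```

Request:
play_rows(
  motion=[
    [0.2,0.04,0.01,0,0],
    [0.2,0.12,0.03,0,0],
    [0.2,0.24,0.06,0,0],
    [0.2,0.36,0.08,0,0],
    [0.2,0.48,0.11,0,0],
    [0.2,0.6,0.13,0,0],
    [0.2,0.7,0.15,0,0],
    [0.2,0.78,0.17,0,0],
    [0.2,0.8,0.17,0,0],
    [0.2,0.8,0.17,0,0],
  ],
)

```text
t: 23.85
tcp_pos: [463.9, 241.4, 106.6]
eef_rot: [0.0, -3.14, 0.009]
force: [0.6, 0.4, -1.9]
opening: 0.336
```

Run:
```python
from h import *
move(377.5,261,105,np.pi/2); print(arm.observe()['opening'])
```

```text
target [0.7203, 0.1632, 0.0135, np.float64(0.0001)] tcp [463.9 241.4 106.6]
0.3361389491153323
```

Request:
play_rows(
  motion=[
    [0.2,0.04,0.01,0,0],
    [0.2,0.12,0.03,0,0],
    [0.2,0.24,0.06,0,0],
    [0.2,0.36,0.08,0,0],
    [0.2,0.48,0.11,0,0],
    [0.2,0.6,0.14,0,0],
    [0.2,0.68,0.155,0,0],
    [0.2,0.72,0.163,0,0],
    [0.2,0.72,0.163,0,0],
  ],
)

```text
t: 24.98
tcp_pos: [377.5, 261.1, 106.7]
eef_rot: [0.0, -3.14, 0.009]
force: [1.0, -0.2, -1.3]
opening: 0.338
```

Request:
play_rows(
  motion=[
    [0.2,0,0,0.06,0],
    [0.2,0,0,0.18,0],
    [0.2,0,0,0.32,0],
    [0.2,0,0,0.44,0],
    [0.2,0,0,0.52,0],
    [0.2,0,0,0.55,0],
    [0.2,0,0,0.565,0],
    [0.2,0,0,0.575,0],
    [0.2,0,0,0.578,0],
    [0.2,0,0,0.578,0],
  ],
)

```text
t: 26.22
tcp_pos: [377.5, 260.8, 37.6]
eef_rot: [0.0, -3.14, 0.009]
force: [1.6, -0.1, -0.8]
opening: 0.333
```

Run:
```python
from h import *
move(377.5,261,36.6,np.pi/2); print(arm.observe()['force'])
```

```text
target [0.0001, 0.0018, 0.008, np.float64(0.0002)] tcp [377.5 260.8  37.6]
[ 1.64364921 -0.05383763 -0.84502331]
```

Lower the last millimetre, release, rise, then head for the blocks.

Request:
play_rows(
  motion=[
    [0.2,0,0,0.006,0],
    [0.2,0,0,0.009,0],
    [0.2,0,0,0.01,0],
    [0.2,0,0,0.01,0],
  ],
)

```text
t: 26.72
tcp_pos: [377.6, 260.8, 36.5]
eef_rot: [0.0, -3.14, 0.008]
force: [-0.8, -1.0, 3.6]
opening: 0.339
```

Request:
play_rows(
  motion=[
    [0.4,0,0,0,0],
    [0.5,0,0,0,0],
    [0.7,0,0,0,0],
    [0.7,0,0,0,0],
    [0.7,0,0,-0.1,0],
    [0.7,0,0,-0.3,0],
    [0.7,0,0,-0.5,0],
    [0.7,0,0,-0.75,0],
    [0.7,0,0,-0.9,0],
    [0.7,0,0,-1,0],
    [0.7,0,0,-1,0],
  ],
)

```text
t: 28.1
tcp_pos: [378.1, 261.7, 157.4]
eef_rot: [0.0, -3.142, 0.007]
force: [-0.4, -0.4, 0.2]
opening: 0.701
```

Run:
```python
from h import *
print(arm.observe()['force'])
c=snap('scene');crop(c,230,150,420,270,4,'s4c.png')
move(530,-300,170,0)
```

```text
[-0.37429705 -0.3525021   0.16687061]
target [-1.2676, -4.6796, -0.089, np.float64(-0.9998)] tcp [377.7 261.5 156.5]
```

View pics/s4c.png

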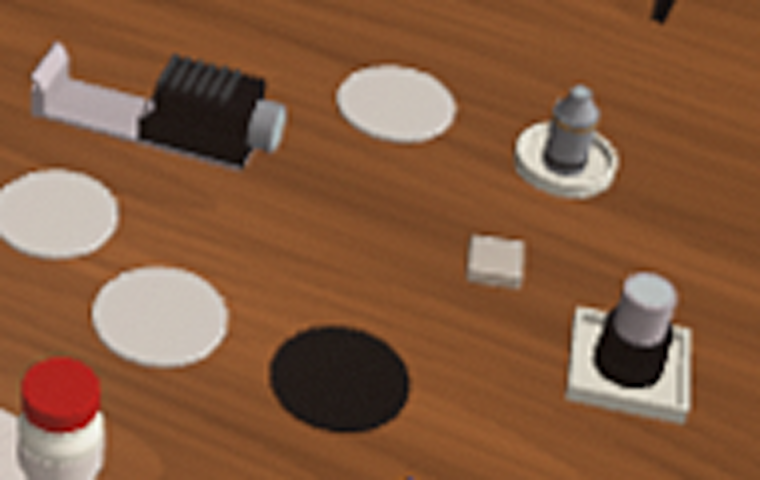

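Both lenses are swapped and upright: the objective in the round cup at crop (570,135), the eyepiece in the square cup at crop (637,330). Blocks next.

Run:
```python
from h import *
print(arm.observe()['joints'].round(3)); move(500,60,170)
```

```text
[-0.795  0.009  0.091  2.014  0.003  1.123  0.866]
target [-1.0184, -1.6796, -0.1045] tcp [377.7 261.5 156.5]
```

Request:
play_rows(
  motion=[
    [1,-0.2,-0.2,-0.02,0],
    [1,-0.5,-0.5,-0.05,0],
    [1,-0.8,-0.8,-0.1,0],
    [1,-0.9,-1,-0.1,0],
    [1,-0.9,-1,-0.1,0],
  ],
)

```text
t: 28.78
tcp_pos: [486.1, 139.1, 168.0]
eef_rot: [-0.006, -3.139, 0.01]
force: [-0.5, 0.5, 0.2]
opening: 0.995
```

Request:
play_rows(
  motion=[
    [1,0,-0.1,0,0.1],
    [1,0,-0.25,0,0.2],
    [1,0,-0.4,0,0.3],
    [1,0,-0.55,0,0.4],
    [1,0,-0.7,0,0.5],
    [1,0,-0.85,0,0.6],
    [1,0,-1,0,0.7],
    [1,0,-1,0,0.8],
    [1,0,-1,0,0.9],
    [1,0,-1,0,0.95],
    [1,0,-1,0,0.95],
  ],
)

```text
t: 30.15
tcp_pos: [485.1, 20.1, 168.2]
eef_rot: [2.133, 2.304, -0.012]
force: [-0.4, 0.1, 0.0]
opening: 1.0
```

Run:
```python
from h import *
print(arm.observe()['joints'].round(3)); move(485,-100,170,np.radians(5))
```

```text
[-0.537  0.042  0.413  1.959 -0.012  1.149 -0.043]
target [-0.9977, -0.0779, -0.0082, np.float64(-0.0067)] tcp [485.1  20.1 168.2]
```

Request:
play_rows(
  motion=[
    [1,-0.3,-0.02,0,0],
    [1,-0.6,-0.05,0,0],
    [1,-0.9,-0.08,0,0],
    [1,-1,-0.08,0,0],
    [1,-1,-0.08,0,0],
  ],
)

```text
t: 30.78
tcp_pos: [484.7, -100.1, 168.7]
eef_rot: [2.133, 2.304, -0.012]
force: [-0.6, -0.2, -0.1]
opening: 0.997
```

Run:
```python
from h import *
print(arm.observe()['joints'].round(3)); move(485,-100,170,np.radians(5))
c=snap('wrist');cv2.imwrite('pics/w5.png',cv2.resize(c['frame'][:300,:,::-1],None,fx=1.5,fy=1.5,interpolation=cv2.INTER_CUBIC))
```

```text
[-0.399  0.061  0.532  1.943 -0.026  1.149  0.22 ]
target [0.0002, 0.0027, -0.0105, np.float64(-0.0064)] tcp [ 484.7 -100.1  168.7]
```

View pics/w5.png

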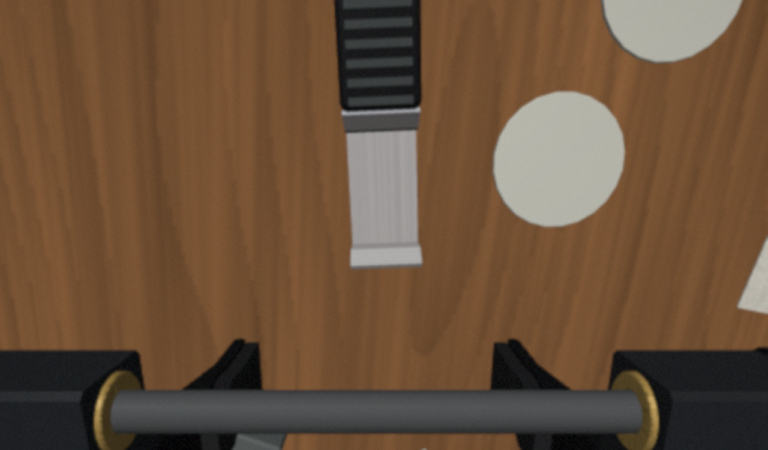

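Run:
```python
from h import *
c=load('wrist'); f=lambda P,z:px2w(c,np.array(P,float)/1.5,z).round(1).tolist()
print('lamp lip',f([(343,112),(418,106)],36))
print('lamp floor edge',f([(347,132),(416,128)],4), f([(347,132),(416,128)],24))
print('stop outer top',f([(351,268),(422,264)],36),'inner',f([(352,247),(420,243)],36))
print('strip L',f([(347,132),(353,245)],4),'R',f([(416,128),(418,242)],4))
# model overlay
from scipy.optimize import least_squares
obs=np.array([(343,112),(418,106),(351,268),(422,264),(350,190),(417,190)])/1.5
def pred(p):
    x,y,a=p; R=np.array([[np.cos(a),-np.sin(a)],[np.sin(a),np.cos(a)]])
    W=[(-22,43.5,36),(22,43.5,36),(-22,-46,36),(22,-46,36)]
    return w2px(c,[list(R@w[:2]+[x,y])+[w[2]] for w in W])
r=least_squares(lambda p:(pred(p)-obs[:4]).ravel(),[483,-40,.08]);print(r.x[:2],np.degrees(r.x[2]),r.fun.round(1))
```

```text
lamp lip [[458.0, -2.7], [499.9, 3.7]]
lamp floor edge [[458.8, -11.7], [502.2, -5.9]] [[460.1, -12.6], [500.8, -7.2]]
stop outer top [[468.1, -92.3], [511.6, -86.4]] inner [[467.9, -79.2], [509.0, -73.5]]
strip L [[458.8, -11.7], [467.2, -83.8]] R [[502.2, -5.9], [510.9, -78.3]]
[484.25739904 -43.08575556] 7.19333516161309 [-1.2 -0.1  0.8  1.2  0.1 -0.9  0.3 -0.4]
```

Request:
play_rows(
  motion=[
    [1,-0.3,0.02,0,0],
    [1,-0.6,0.05,0,0],
    [1,-0.9,0.06,0,0],
    [1,-1,0.06,0,0],
    [1,-1,0.06,0,0],
  ],
)

```text
t: 31.45
tcp_pos: [501.5, -217.4, 169.1]
eef_rot: [2.132, 2.307, -0.012]
force: [-0.3, -0.2, 0.6]
opening: 1.0
```

Request:
play_rows(
  motion=[
    [1,-0.3,0.02,0,0],
    [1,-0.6,0.05,0,0],
    [1,-0.9,0.06,0,0],
    [1,-1,0.06,0,0],
    [1,-1,0.06,0,0],
  ],
)

```text
t: 32.08
tcp_pos: [518.4, -335.3, 169.4]
eef_rot: [-2.132, -2.307, 0.012]
force: [-0.3, 0.5, -1.0]
opening: 1.0
```

Request:
play_rows(
  motion=[
    [1,-0.3,0.01,0,0],
    [1,-0.6,0.01,0,0],
    [1,-0.9,0.01,0,0],
    [1,-1,0.01,0,0],
    [1,-1,0.01,0,0],
  ],
)

```text
t: 32.7
tcp_pos: [529.5, -453.7, 169.7]
eef_rot: [-2.131, -2.307, 0.011]
force: [0.7, 0.1, -0.4]
opening: 1.001
```

Run:
```python
from h import *
print(arm.observe()['joints'].round(3)); move(530,-401,110,np.radians(2))
c=snap('wrist');crop(c,140,120,380,300,3,'w6.png')
print(w2px(c,[[529.5,-401,44]]))
```

```text
[ 0.181  0.537  0.669  1.444 -0.331  1.277  0.956]
target [0.4393, 0.0423, 0.4956, np.float64(0.0284)] tcp [ 529.5 -453.7  169.7]
[[256.24449996 131.82386754]]
```

View pics/w6.png

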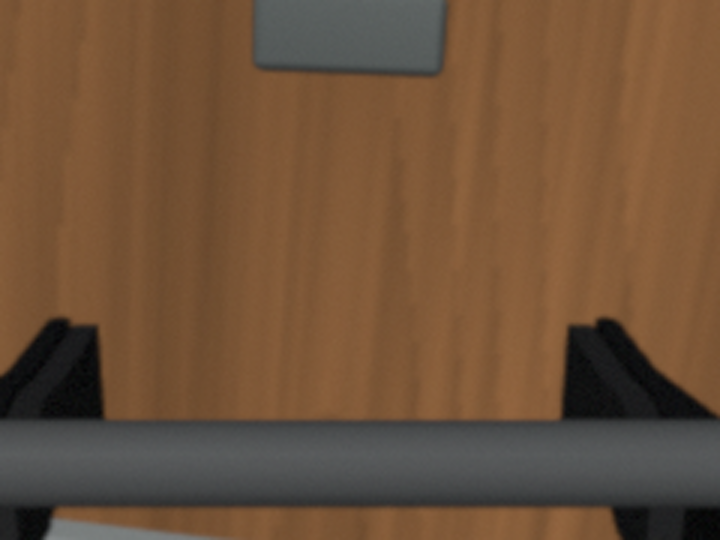

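The block's lower edge shows at crop (255..442, 70), so the block is just above the crop. I'll segment it in code.

```bash
cat >> h.py <<'E'
def block(c,guess,z,zr=60):
    """top face of a grey block near guess: unproject contour, minAreaRect on plane z"""
    f=c['frame'].astype(int); m=((f.max(2)-f.min(2)<25)&(f.mean(2)>65)&(f.mean(2)<170)).astype(np.uint8)
    u,v=w2px(c,[[*guess,z]])[0]; n,l,st,ce=cv2.connectedComponentsWithStats(m)
    best=min((i for i in range(1,n) if 300<st[i,4]<20000),key=lambda i:np.hypot(*(ce[i]-[u,v])))
    k=max(cv2.findContours((l==best).astype(np.uint8),0,1)[0],key=cv2.contourArea)[:,0]
    w=px2w(c,k,z); r=cv2.minAreaRect(w.astype(np.float32)); p=cv2.boxPoints(r); e=p[1]-p[0]; g=p[2]-p[1]
    L=e if np.hypot(*e)>np.hypot(*g) else g
    print('block c',np.round(r[0],1),'size',np.round(r[1],1),'yaw',round((np.degrees(np.arctan2(L[1],L[0]))+90)%180-90,1),'px bbox',st[best],'lum',f[l==best].mean().round())
E
python3 - <<'E'
from h import *
c=load('wrist'); f=c['frame']; print(f[110:146:4,257].tolist(), f[90:146:5,257].mean(1).round())
block(c,(529.5,-401),44)
E
```

```text
[[118, 83, 52], [114, 81, 55], [99, 104, 102], [92, 97, 95], [89, 95, 94], [87, 93, 92], [87, 92, 92], [86, 91, 90], [72, 76, 75]] [80. 82. 82. 83. 84. 83. 96. 94. 91. 89. 89. 82.]
block c [ 529.1 -398.7] size [55.2 23.4] yaw 3.2 px bbox [ 224  115   65   29 1720] lum 90.0
```

Run:
```python
from h import *
move(529.1,-398.7,80,np.radians(3.2))
```

```text
target [0.4541, 0.0351, 0.7464, np.float64(0.0156)] tcp [ 529.7 -453.   169.8]
```

Request:
play_rows(
  motion=[
    [1,0.2,0.015,0.1,0.01],
    [1,0.4,0.03,0.3,0.0156],
    [1,0.454,0.035,0.55,0.0156],
    [1,0.454,0.035,0.7,0.0156],
    [1,0.454,0.035,0.746,0.0156],
    [1,0.454,0.035,0.746,0.0156],
  ],
)

```text
t: 33.5
tcp_pos: [529.2, -399.2, 80.5]
eef_rot: [-2.159, -2.282, 0.01]
force: [0.2, -0.6, 0.5]
opening: 1.003
```

Request:
play_rows(
  motion=[
    [1,0,0,0.1,0],
    [1,0,0,0.25,0],
    [1,0,0,0.38,0],
    [1,0,0,0.44,0],
    [1,0,0,0.45,0],
    [1,0,0,0.45,0],
  ],
)

```text
t: 34.25
tcp_pos: [529.0, -399.6, 26.8]
eef_rot: [-2.159, -2.282, 0.01]
force: [0.5, 0.3, 0.3]
opening: 1.0
```

Request:
play_rows(
  motion=[
    [0.85,0,0,0,0],
    [0.75,0,0,0,0],
    [0.7,0,0,0,0],
    [0.65,0,0,0,0],
    [0.6,0,0,0,0],
    [0.5,0,0,0,0],
    [0.5,0,0,0,0],
    [0.5,0,0,0,0],
  ],
  squeeze=15,
)

```text
t: 35.25
tcp_pos: [529.0, -399.6, 26.8]
eef_rot: [-2.159, -2.282, 0.01]
force: [0.1, -1.1, 0.5]
opening: 0.641
```

Run:
```python
from h import *
move(529.1,-398.7,26,np.radians(3.2)); print(arm.observe()['opening']*87)
a=np.radians(6.8); R=np.array([[np.cos(a),-np.sin(a)],[np.sin(a),np.cos(a)]])
print('slot24',R@[0,-22.5]+[484.3,-43.1],'slot42',R@[0,12.5]+[484.3,-43.1])
```

```text
target [0.0078, 0.0009, 0.0069, np.float64(-0.0003)] tcp [ 529.  -399.6   26.8]
55.769801001913386
slot24 [486.96408929 -65.44172393] slot42 [482.8199504  -30.68793115]
```

Request:
play_rows(
  motion=[
    [0.5,0,0,-0.15,0],
    [0.5,0,0,-0.4,0],
    [0.5,0.1,-0.01,-0.65,0],
    [0.5,0.3,-0.03,-0.8,0],
    [0.5,0.55,-0.05,-0.85,0],
    [0.5,0.8,-0.06,-0.85,0],
    [0.5,0.9,-0.07,-0.85,0],
    [0.5,0.9,-0.07,-0.85,0],
  ],
)

```text
t: 36.25
tcp_pos: [515.4, -291.6, 129.0]
eef_rot: [2.157, 2.283, -0.009]
force: [-0.1, 0.2, -1.2]
opening: 0.643
```

Request:
play_rows(
  motion=[
    [0.5,0.25,-0.01,0,0],
    [0.5,0.5,-0.03,0,0],
    [0.5,0.75,-0.06,0,-0.02],
    [0.5,0.9,-0.07,0,-0.04],
    [0.5,0.9,-0.07,0,-0.04],
  ],
)

```text
t: 36.88
tcp_pos: [501.2, -184.1, 128.8]
eef_rot: [2.083, 2.351, -0.009]
force: [-0.8, 0.3, -0.8]
opening: 0.645
```

Request:
play_rows(
  motion=[
    [0.5,0.2,0,0,0],
    [0.5,0.4,0,0,0],
    [0.5,0.5,0,0,0],
    [0.5,0.5,0,0,0],
  ],
)

```text
t: 37.38
tcp_pos: [494.2, -125.0, 128.6]
eef_rot: [2.083, 2.35, -0.009]
force: [0.4, -0.6, -0.1]
opening: 0.639
```

Run:
```python
from h import *
move(487,-66.3,80,np.radians(6.8)); print(arm.observe()['opening']*87, arm.observe()['joints'].round(2))
c=snap('wrist')
a=np.radians(6.8); R=np.array([[np.cos(a),-np.sin(a)],[np.sin(a),np.cos(a)]])
im=cv2.resize(c['frame'][60:300,136:376,::-1],None,fx=2.5,fy=2.5,interpolation=cv2.INTER_CUBIC)
for w in [(-22,43.5,36),(22,43.5,36),(-22,-46,36),(22,-46,36),(-22,-35.5,4),(22,-35.5,4),(-22,35.5,4),(22,35.5,4)]:
    u=w2px(c,[[*(R@w[:2]+[484.3,-43.1]),w[2]]])[0]; q=((u-[136,60])*2.5).astype(int); cv2.circle(im,tuple(map(int,q)),3,(0,0,255) if w[2]>10 else (0,255,0),1)
cv2.imwrite('pics/w7.png',im)
```

```text
target [0.4943, 0.0005, 0.4029, np.float64(0.0012)] tcp [ 494.2 -125.   128.6]
55.60013373461794 [-0.4   0.15  0.61  1.96 -0.09  1.07  0.37]
```

View pics/w7.png

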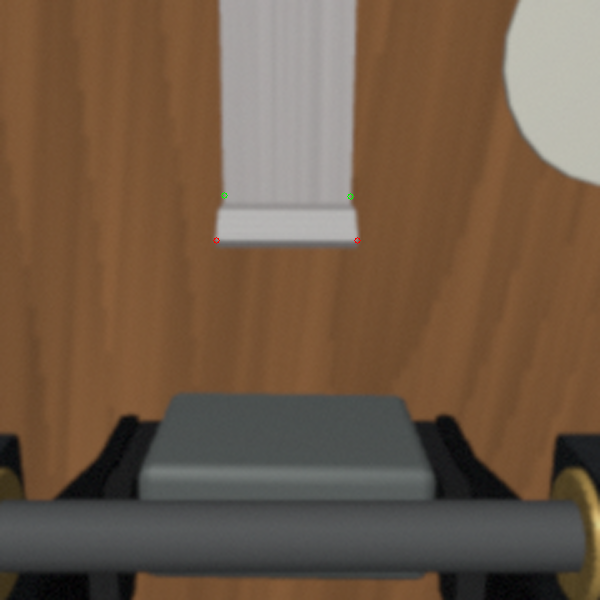

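Run:
```python
from h import *
c=load('wrist'); f=c['frame']
u0=w2px(c,[[484.3+46*np.sin(.1187),-43.1-46*np.cos(.1187),36]])[0]; print(u0)
p=f[130:166,int(u0[0])-15:int(u0[0])+15].mean((1,2)).round(); print(dict(zip(range(130,166),p.astype(int).tolist())))
print(f[150:162,int(u0[0])].tolist())
a=np.radians(6.8); R=np.array([[np.cos(a),-np.sin(a)],[np.sin(a),np.cos(a)]])
for w in [(0,-35.5,4),(0,-35.5,24),(0,-43.5,36),(0,-46,36),(0,-46,0)]: print(w,w2px(c,[[*(R@w[:2]+[484.3,-43.1]),w[2]]])[0].round(1))
im=cv2.imread('pics/w5.png'); print(dict(zip(range(90,280,2),im[90:280:2,370:400].mean((1,2)).astype(int).tolist())))
```

```text
[250.88605882 156.09523179]
{130: 163, 131: 163, 132: 163, 133: 163, 134: 162, 135: 163, 136: 163, 137: 163, 138: 162, 139: 162, 140: 160, 141: 152, 142: 146, 143: 153, 144: 172, 145: 180, 146: 179, 147: 179, 148: 180, 149: 180, 150: 179, 151: 180, 152: 180, 153: 178, 154: 178, 155: 169, 156: 133, 157: 106, 158: 98, 159: 91, 160: 87, 161: 86, 162: 86, 163: 86, 164: 86, 165: 86}
[[181, 178, 177], [183, 181, 179], [181, 180, 178], [181, 180, 178], [180, 179, 177], [171, 170, 168], [135, 133, 131], [109, 105, 104], [109, 98, 91], [117, 89, 69], [123, 86, 56], [124, 84, 52]]
(0, -35.5, 4) [251.  138.4]
(0, -35.5, 24) [250.9 140.8]
(0, -43.5, 36) [250.9 152.9]
(0, -46, 36) [250.9 156.1]
(0, -46, 0) [251.  149.8]
{90: 23, 92: 23, 94: 27, 96: 47, 98: 61, 100: 62, 102: 61, 104: 45, 106: 18, 108: 37, 110: 115, 112: 146, 114: 98, 116: 73, 118: 74, 120: 73, 122: 74, 124: 74, 126: 73, 128: 66, 130: 74, 132: 133, 134: 155, 136: 155, 138: 155, 140: 155, 142: 155, 144: 155, 146: 155, 148: 155, 150: 156, 152: 155, 154: 155, 156: 156, 158: 155, 160: 155, 162: 155, 164: 155, 166: 155, 168: 155, 170: 155, 172: 155, 174: 155, 176: 155, 178: 155, 180: 155, 182: 155, 184: 155, 186: 155, 188: 155, 190: 155, 192: 155, 194: 155, 196: 155, 198: 155, 200: 155, 202: 155, 204: 155, 206: 155, 208: 155, 210: 155, 212: 155, 214: 155, 216: 155, 218: 155, 220: 155, 222: 155, 224: 155, 226: 155, 228: 155, 230: 155, 232: 155, 234: 155, 236: 155, 238: 155, 240: 155, 242: 148, 244: 138, 246: 140, 248: 158, 250: 172, 252: 171, 254: 173, 256: 172, 258: 172, 260: 172, 262: 170, 264: 147, 266: 103, 268: 88, 270: 82, 272: 82, 274: 82, 276: 82, 278: 82}
```

Run:
```python
from h import *
move(487.2,-67.8,72,np.radians(6.8))
```

```text
target [0.4871, 0.0014, 0.4697, np.float64(0.0006)] tcp [ 494.2 -125.6  128.6]
```

Request:
play_rows(
  motion=[
    [0.5,0.15,0,0.02,0],
    [0.5,0.3,0,0.06,0],
    [0.5,0.43,0,0.15,0],
    [0.5,0.487,0.001,0.3,0],
    [0.5,0.487,0.001,0.42,0],
    [0.5,0.487,0.001,0.47,0],
    [0.5,0.487,0.001,0.47,0],
    [0.5,0.487,0.001,0.47,0],
  ],
)

```text
t: 38.42
tcp_pos: [487.5, -68.2, 72.4]
eef_rot: [2.084, 2.348, -0.008]
force: [-0.2, 0.5, -0.5]
opening: 0.643
```

Run:
```python
from h import *
move(487.2,-67.8,31,np.radians(6.8)); print(arm.observe()['force'])
```

```text
target [0.0054, -0.0012, 0.345, np.float64(0.0003)] tcp [487.5 -68.2  72.4]
[-0.18607478  0.47611638 -0.47852835]
```

Request:
play_rows(
  motion=[
    [0.5,0.005,-0.001,0.04,0],
    [0.5,0.005,-0.001,0.09,0],
    [0.5,0.005,-0.001,0.14,0],
    [0.5,0.005,-0.001,0.19,0],
    [0.5,0.005,-0.001,0.24,0],
    [0.5,0.005,-0.001,0.28,0],
    [0.5,0.005,-0.001,0.3,0],
    [0.5,0.005,-0.001,0.3,0],
  ],
)

```text
t: 39.42
tcp_pos: [487.1, -67.6, 36.2]
eef_rot: [2.084, 2.349, -0.009]
force: [-0.6, 2.0, -0.4]
opening: 0.643
```

Request:
play_rows(
  motion=[
    [0.5,0,0,0.015,0],
    [0.5,0,0,0.03,0],
    [0.5,0,0,0.042,0],
    [0.5,0,0,0.045,0],
    [0.5,0,0,0.045,0],
  ],
)

```text
t: 40.05
tcp_pos: [487.1, -67.6, 30.8]
eef_rot: [2.084, 2.349, -0.009]
force: [0.4, 2.6, -1.7]
opening: 0.643
```

Request:
play_rows(
  motion=[
    [0.5,0,0,0.006,0],
    [0.5,0,0,0.01,0],
    [0.5,0,0,0.01,0],
  ],
)

```text
t: 40.42
tcp_pos: [487.2, -67.6, 30.6]
eef_rot: [2.085, 2.349, -0.008]
force: [-6.1, 3.4, 16.7]
opening: 0.643
```

Request:
play_rows(
  motion=[
    [0.75,0,0,0,0],
    [0.85,0,0,0,0],
    [0.85,0,0,0,0],
    [0.85,0,0,-0.1,0],
    [0.85,0,0,-0.3,0],
    [0.85,0,0,-0.6,0],
    [0.85,0,0,-0.9,0],
    [1,0,0,-1,0],
    [1,0,0,-1,0],
  ],
)

```text
t: 41.55
tcp_pos: [487.9, -67.0, 151.1]
eef_rot: [2.084, 2.349, -0.006]
force: [-0.1, 0.8, -0.8]
opening: 0.972
```

Run:
```python
from h import *
move(398,-290,165,np.radians(-15)); print(arm.observe()['joints'].round(2))
```

```text
target [-1.7563, -0.9646, -0.1079, np.float64(0.2425)] tcp [487.9 -67.  151.1]
[-0.5   0.07  0.57  1.97 -0.04  1.11  0.21]
```

Request:
play_rows(
  motion=[
    [1,-0.25,-0.1,0,0],
    [1,-0.5,-0.25,-0.05,0],
    [1,-0.8,-0.4,-0.1,0],
    [1,-0.9,-0.5,-0.1,0],
    [1,-0.9,-0.5,-0.1,0],
  ],
)

```text
t: 42.18
tcp_pos: [440.1, -181.5, 162.7]
eef_rot: [2.087, 2.348, -0.007]
force: [0.3, -0.0, 0.2]
opening: 1.0
```

Request:
play_rows(
  motion=[
    [1,-0.25,-0.1,0,0.06],
    [1,-0.5,-0.25,0,0.12],
    [1,-0.8,-0.4,0,0.18],
    [1,-0.86,-0.46,0,0.24],
    [1,-0.86,-0.46,0,0.24],
  ],
)

```text
t: 42.8
tcp_pos: [397.7, -289.6, 162.5]
eef_rot: [2.489, 1.916, -0.007]
force: [0.7, -0.5, 0.3]
opening: 1.001
```

Run:
```python
from h import *
print(arm.observe()['joints'].round(2))
c=snap('wrist'); block(c,(398,-230),44); move(398,-230,80,np.radians(-15))
```

```text
[-0.24  0.06  0.82  1.97 -0.04  1.13  0.33]
block c [ 397.1 -230. ] size [41.2 54.8] yaw -17.4 px bbox [ 199  100   67   53 3221] lum 91.0
target [0.4786, -0.1236, 0.6868, np.float64(0.0036)] tcp [ 398.1 -289.1  162.6]
```

Run:
```python
from h import *
move(397.1,-230,80,np.radians(-17.4))
```

```text
target [0.4767, -0.1308, 0.6868, np.float64(0.0303)] tcp [ 398.1 -289.1  162.6]
```

Request:
play_rows(
  motion=[
    [1,0.2,-0.06,0.1,0.01],
    [1,0.4,-0.12,0.3,0.03],
    [1,0.477,-0.131,0.5,0.03],
    [1,0.477,-0.131,0.65,0.03],
    [1,0.477,-0.131,0.687,0.03],
    [1,0.477,-0.131,0.687,0.03],
  ],
)

```text
t: 43.6
tcp_pos: [397.5, -229.4, 80.1]
eef_rot: [2.53, 1.863, -0.008]
force: [0.2, -0.7, 0.7]
opening: 1.0
```

Request:
play_rows(
  motion=[
    [1,0,0,0.1,0],
    [1,0,0,0.25,0],
    [1,0,0,0.38,0],
    [1,0,0,0.44,0],
    [1,0,0,0.45,0],
    [1,0,0,0.45,0],
  ],
)

```text
t: 44.35
tcp_pos: [397.5, -229.8, 26.3]
eef_rot: [2.529, 1.862, -0.007]
force: [0.5, -0.3, 0.4]
opening: 1.001
```

Request:
play_rows(
  motion=[
    [0.85,0,0,0,0],
    [0.75,0,0,0,0],
    [0.7,0,0,0,0],
    [0.65,0,0,0,0],
    [0.6,0,0,0,0],
    [0.5,0,0,0,0],
    [0.5,0,0,0,0],
    [0.5,0,0,0,0],
  ],
  squeeze=15,
)

```text
t: 45.35
tcp_pos: [397.5, -229.7, 26.4]
eef_rot: [2.53, 1.862, -0.007]
force: [-0.4, 0.9, 1.4]
opening: 0.643
```

Run:
```python
from h import *
s=arm.observe(); p=s['tcp_pos']; print(p, s['opening']*87)
move(397.1,-230,p[2],np.radians(-17.4)); move(500,-120,150,np.radians(6.8))
```

```text
[ 397.46755127 -229.7299729    26.35872403] 55.967839583270155
target [-0.0031, -0.0023, 0.0, np.float64(0.0014)] tcp [ 397.5 -229.7   26.4]
target [1.1229, 0.5419, -1.036, np.float64(-0.2675)] tcp [ 397.5 -229.7   26.4]
```

Request:
play_rows(
  motion=[
    [0.5,0,0,-0.15,0],
    [0.5,0,0,-0.4,0],
    [0.5,0.05,0.03,-0.65,0],
    [0.5,0.2,0.1,-0.85,0],
    [0.5,0.35,0.18,-0.95,0],
    [0.5,0.5,0.25,-1,-0.05],
    [0.5,0.65,0.32,-1,-0.1],
    [0.5,0.8,0.4,-1,-0.16],
    [0.5,0.9,0.45,-1,-0.22],
    [0.5,0.95,0.46,-1,-0.267],
    [0.5,0.95,0.46,-1,-0.267],
  ],
)

```text
t: 46.72
tcp_pos: [484.4, -136.6, 145.5]
eef_rot: [-2.086, -2.348, 0.008]
force: [0.1, -0.5, -1.7]
opening: 0.635
```

Run:
```python
from h import *
s=arm.observe(); print(s['joints'].round(2), s['opening']*87)
c=snap('wrist'); block(c,(487.3,-67.9),48)
o=np.array([484.5,-45.1]); a=np.radians(6.8); R=np.array([[np.cos(a),-np.sin(a)],[np.sin(a),np.cos(a)]])
im=cv2.resize(c['frame'][0:200,136:376,::-1],None,fx=2.8,fy=2.8,interpolation=cv2.INTER_CUBIC)
for w in [(-22,43.5,36),(22,43.5,36),(-22,-46,36),(22,-46,36),(-22,35.5,4),(22,35.5,4)]:
    u=w2px(c,[[*(R@w[:2]+o),w[2]]])[0]; q=((u-[136,0]+.5)*2.8).astype(int); cv2.circle(im,tuple(map(int,q)),3,(0,0,255) if w[2]>10 else (0,255,0),1)
cv2.imwrite('pics/w8.png',im)
```

```text
[-0.43  0.11  0.66  1.96 -0.07  1.1   0.38] 55.26594588556553
block c [485. -49.] size [55.  63.7] yaw -84.3 px bbox [ 229   42   73   91 4023] lum 125.0
```

View pics/w8.png

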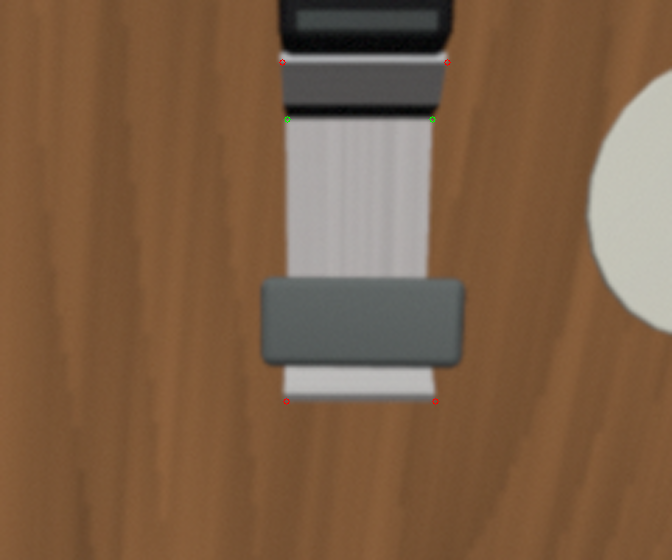

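Run:
```python
from h import *
c=load('wrist'); o=np.array([484.5,-45.1]); a=np.radians(6.8); R=np.array([[np.cos(a),-np.sin(a)],[np.sin(a),np.cos(a)]])
q=np.array([(262,278),(464,278),(462,365),(263,365)])/2.8+[136,0]-.5
print(((px2w(c,q,48)-o)@R).round(1))
yc=13.2
t=R@[0,yc]+o-R@[0,-0.4]; print('tcp target',t)
move(*t,76,a)
```

```text
[[-27.6 -11.4]
 [ 27.  -11.5]
 [ 27.4 -34.5]
 [-27.7 -34.5]]
tcp target [482.88970603 -31.59566909]
target [0.8751, 0.0933, 0.5771, np.float64(-0.0015)] tcp [ 484.2 -137.   145.6]
```

Request:
play_rows(
  motion=[
    [0.5,0.15,0.01,0,0],
    [0.5,0.35,0.04,0.05,0],
    [0.5,0.6,0.07,0.15,0],
    [0.5,0.8,0.09,0.3,0],
    [0.5,0.868,0.093,0.45,0],
    [0.5,0.868,0.093,0.54,0],
    [0.5,0.868,0.093,0.54,0],
    [0.5,0.868,0.093,0.54,0],
  ],
)

```text
t: 47.78
tcp_pos: [483.4, -33.3, 81.0]
eef_rot: [-2.09, -2.345, 0.007]
force: [0.8, -0.1, -0.1]
opening: 0.641
```

Run:
```python
from h import *
o=np.array([484.5,-45.1]); a=np.radians(6.8); R=np.array([[np.cos(a),-np.sin(a)],[np.sin(a),np.cos(a)]])
move(*(R@[0,12.8]+o),30.4,a)
```

```text
target [0.0088, -0.0008, 0.422, np.float64(-0.0025)] tcp [483.4 -33.3  81. ]
```

Request:
play_rows(
  motion=[
    [0.5,0.009,0,0.0,-0.0025],
    [0.5,0.009,0,0.07,-0.0025],
    [0.5,0.009,0,0.12,-0.0025],
    [0.5,0.009,0,0.17,-0.0025],
    [0.5,0.009,0,0.22,-0.0025],
    [0.5,0.009,0,0.27,-0.0025],
    [0.5,0.009,0,0.32,-0.0025],
    [0.5,0.009,0,0.36,-0.0025],
    [0.5,0.009,0,0.38,-0.0025],
    [0.5,0.009,0,0.38,-0.0025],
  ],
)

```text
t: 49.02
tcp_pos: [483.0, -32.3, 35.3]
eef_rot: [-2.086, -2.349, 0.007]
force: [-0.3, -0.2, -1.2]
opening: 0.641
```

Request:
play_rows(
  motion=[
    [0.5,0,0,0.015,0],
    [0.5,0,0,0.03,0],
    [0.5,0,0,0.04,0],
    [0.5,0,0,0.043,0],
    [0.5,0,0,0.043,0],
  ],
)

```text
t: 49.65
tcp_pos: [483.0, -32.3, 30.4]
eef_rot: [-2.085, -2.349, 0.007]
force: [-2.5, 1.5, 4.1]
opening: 0.643
```

Floor contact. Release, rise and back off, then check.

Request:
play_rows(
  motion=[
    [0.75,0,0,0,0],
    [0.85,0,0,0,0],
    [0.85,0,0,0,0],
    [0.85,0,0,-0.1,0],
    [0.85,0,0,-0.3,0],
    [0.85,0,0,-0.6,0],
    [0.85,0,0,-0.9,0],
    [0.85,0,0,-1,0],
    [0.85,0,0,-1,0],
  ],
)

```text
t: 50.78
tcp_pos: [483.8, -31.8, 151.0]
eef_rot: [2.086, 2.349, -0.005]
force: [1.1, 0.0, -0.1]
opening: 0.848
```

Request:
play_rows(
  motion=[
    [0.85,-0.3,0,0,0],
    [0.85,-0.6,0,0,0],
    [0.85,-0.9,0,0,0],
    [0.85,-0.9,0,0,0],
    [0.85,-0.9,0,0,0],
  ],
)

```text
t: 51.4
tcp_pos: [495.9, -138.5, 150.1]
eef_rot: [-2.085, -2.348, 0.007]
force: [-0.2, 1.4, 0.1]
opening: 0.854
```

Run:
```python
from h import *
c=snap('wrist'); s=snap('scene'); d=snap('side')
z=lambda f,k:cv2.resize(f[:,:,::-1],None,fx=k,fy=k,interpolation=cv2.INTER_CUBIC)
A=z(c['frame'][30:180,170:340],2.3); B=z(s['frame'][130:260,130:410],1.8)[:,:400]
def fit(im,w,h): return cv2.resize(im,(w,h),interpolation=cv2.INTER_CUBIC)
top=np.hstack([fit(c['frame'][30:180,156:356,::-1],400,300),fit(s['frame'][150:210,225:305,::-1],400,300)])
bot=np.hstack([fit(s['frame'][125:275,130:410,::-1],400,300),fit(d['frame'][90:290,160:320,::-1],400,300)])
cv2.imwrite('pics/f.png',np.vstack([top,bot])); print(s['frame'].shape)
```

```text
(384, 512, 3)
```

View pics/f.png

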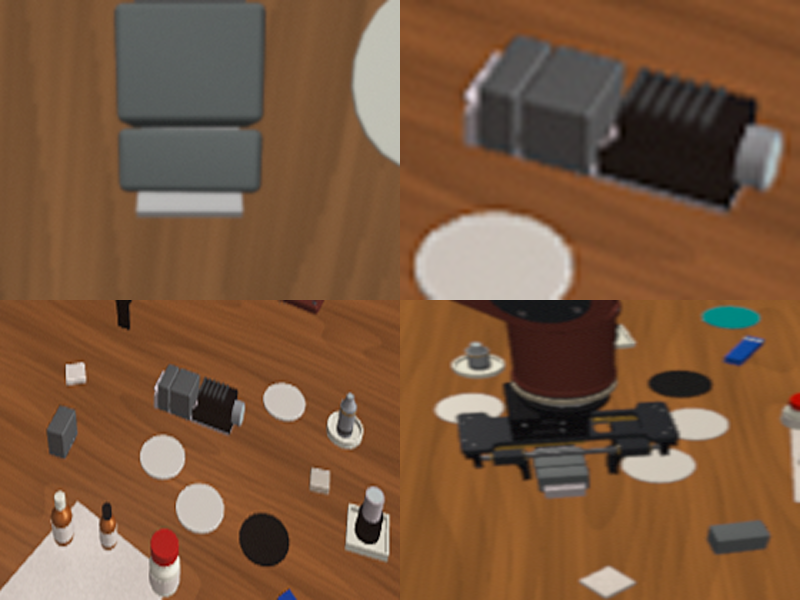

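Both blocks sit level in the gap, the lenses stand in their cups and the third block stands away from the cradle. Handing in.

```bash
python3 -c "
from rig import arm
print(arm.sign_off())"
```

```text
the job is handed in; nothing more can be done
None
```

The job is done and handed in, at about 52 s of robot time.

- **Lenses:** I parked the objective on the black mat, then put the eyepiece in the square cup and the objective in the round cup. The last pictures show both standing upright near the cup centres.
- **Blocks:** I set the 24 mm and 42 mm blocks side by side in the cradle. Both met the floor on the way down, at about 17 N and 4 N, and their tops look level from above and from the scene camera. The 34 mm block was never touched and still stands on the bench.

**Checks that disagreed:** My first estimate of the cradle was about 2 mm off along its length. I corrected it from closer views before the first block went in, and a later view confirmed it. The 24 mm block then brushed the end stop with 2–3 N as it went down. About 5 mm of slack stays in the gap, because the two blocks add up to 66 mm in 71 mm. When I handed in, the gripper was open and clear of everything.

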